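Press the caps home on a rack of sample tubes

ROBOT

A 7-joint arm with a two-finger parallel gripper is mounted at the origin on the work surface. World frame = base frame: x ahead of the robot, y to its left, z up, the work surface at z = 0. Lengths are in m, angles in rad, forces in N, time in s.
With the tool pointing down it reaches from about 0.425 to 0.8 m from the base axis. Payload 8.3 kg.
Tool frame: the origin (TCP) lies where the fingers leave the gripper's body, on its centre line; the fingertips stand 73 mm ahead of it and the grasp point (between the pads) lies 54 mm ahead of it; z points along the fingers, y is the line along which they close (so a half turn about z gives the same grasp; the last joint's range is limited). The gripper opens to 85 mm and grips with 20 to 120 N. Pads are 22 mm wide; open, the fingers measure 114 mm over their backs; the gripper's body (76 mm by 85 mm) begins 54 mm behind the grasp point. The pads swing forward as they close: fully open they stand 13 mm farther back than shut.
Start: joints at [-1.17, 0.383, 0.016, 1.37, -0.006, 1.388, -0.046], TCP at [0.28, 0.559, 0.304] pointing down, gripper open.
Joint ranges: [-2.95, 2.95], [-0.25, 2.06], [-1.52, 1.56], [0.18, 2.33], [-1.44, 4.58], [0.02, 2.06], [-3.01, 3.01]. Speed limits (rad/s): [2.39, 2.39, 3.01, 3.01, 3.14, 3.14, 3.14].

INTERFACE

Orientations are given as a rotation vector (axis times angle).
In Python, from station import manip gives the robot as it stands.
- The arm moves only by the shell command python3 nudge.py FILE [OPENING] [FORCE], which reads ROWS from the file FILE. ROWS is a JSON list of rows, 1 to 5 of them, each an object with the fields d (a list: dx, dy, dz in m), yaw (a turn about the tool's z in rad); a field left out counts as zero; each row is the pose to reach, as a shift and turn from the pose commanded when the command began, along the tool's axes at that moment; what a row does not reach only later rows make up. A row lasts 1/12 s, in which the tool goes at most 0.0417 m and 0.125 rad, less where a joint would pass 70% of its speed; a pose out of reach is approached as far as the arm can. OPENING is the finger opening in m, set as the command begins (- or left out keeps the last). The fingers move at their own pace and stop on an object; FORCE is the grip in N (left out, the last holds). Time passes only in rows, so rows that do not move let the fingers close. It prints the time, the measured TCP pose, the force, the opening and the grip force at its end. Input that does not fit is refused with a message, and nothing moves.
- manip.get_state(): the state, without advancing time (a new reading comes with each control period).
- manip.snapshot(name): name is "side" or "top" or "wrist"; returns the picture (384x512x3 uint8, red, green, blue); there is no depth.
- manip.get_calibration(name): a dict with "mtx" (3x3 intrinsics, pixels), "dist" ([k1, k2, p1, p2, k3] as OpenCV has them; the pictures are not rectified), "rvec" (rotation vector, rad) and "tvec" (3), from world to camera coordinates, as OpenCV has them. Camera axes: x right, y down, z forward; pixel columns grow to the right and rows downward; lengths in m; the calibration is good to about 2 mm. A picture is of the moment at which its call begins: read the wrist's pose just before it. get_calibration takes no time and is no camera call; for the wrist camera it gives the pose at the moment of the call.
- manip.finish_job(): hands the job in; it is judged then, once.
The state is a dict: "t": time; "q": joint angles; "qd": joint speeds; "joint_efforts": joint torques, N m; "eef_pos": TCP position; "orientation": TCP orientation; "contact_force": force on the tool from outside, world axes, zero at the start; "ft_torque": the same for the moment, N m; "width": finger opening in m; "gripper_force": force on a finger pad.
Only numpy, scipy, OpenCV 4.12 (cv2) and the standard library are available. Lean on these libraries where they do the work, as an engineer would, in place of code of your own. Each camera call takes 0.05 s, during which the arm holds its last target. There are 200 camera calls.

TASK

The tube rack nearer the robot still has its caps standing proud (those of the other, beside the press, are done): draw the press's tray out towards the robot by its handle, set that rack upright in the tray, and push the tray fully home under the press head. Then press the sprung treadle down to its stop, keep it down for about a second and let it come right back up, so that the press (not the gripper) seats the caps; leave the rack in the press with the tray home. Never tip the rack, and leave everything else on the table where it stands.

Things in the scene. Friction and masses are not known exactly. Their poses are not given: they have to be found in the camera images.
- press: White portal press, fixed: base 230 (x) x 210 x 16 mm, two columns (30 x 24 mm) at y = +-92 mm, head 56 mm deep in x, 212 mm wide, underside 135 mm and top 180 mm above the table, a boss on it to 210 mm. Origin on the table under the head's centre; the tray slides out along its -x (towards the robot), y runs from column to column.
- platen_face (a point): Centre of the underside of the press's steel pressing plate (50 x 130 mm), which hangs under the head, 102 mm above the table; the treadle, which is linked to it, lowers it by 32 mm, and it springs back up with the treadle.
- tray (a joint): Travel of the press's aluminium tray (sliding, m): 0 = fully home under the head, 0.115 = fully drawn out, at its stop. Stays where left; takes about 2 N to move. A rack can be set in from above only when it is drawn out (0.10 or more).
- tray_nest (a point): Centre of the tray's nest floor, 22.5 mm above the table, moving with the tray; its axes are parallel to the press's. The nest is a 52 (x) x 126 (y) mm recess with a rim 8 mm high and 5 mm thick all round; the rack fits it with 3 mm play each side, long side along y, either way round.
- tray_handle (a point): Point 10 mm under the top of the tray's upright black handle, which is a block 30 mm (press x) x 16 mm (press y) x 52 mm tall, its top 74.5 mm above the table, 90 mm in front (press -x) of the nest's centre, on a 40 mm wide tongue 6 mm thick whose top is 22.5 mm above the table. Pinch it across press y from above.
- rack: The rack to be done, the nearer to the robot: loose white block 46 mm (x) x 120 mm (y) x 34 mm (z) holding two rows of five tubes with orange push-on caps; the cap tops stand 55 mm above the rack's underside (48.5 mm once seated). About 0.26 kg. Origin at the centre of its underside. Grip the white block across x.
- caps (a joint): How far the caps of that rack have been pushed down (sliding, m, all ten together): 0 = standing proud, 0.0065 = as the press leaves them when the treadle reaches its stop. They stay where pushed; it takes about 8 N.
- treadle_base: Dark steel base plate of the treadle, 190 mm (x) x 100 mm (y) x 12 mm, fixed. Origin at the centre of its underside. The pedal's hinge line runs along y at x = +80 mm, 30 mm above the table; the pedal rises from it towards -x.
- pedal (a joint): Angle of the grey treadle pedal (hinge, rad): 0 = up, as it rests, sloping up 0.35 rad from the hinge; 0.35 = down at its stop, level. A spring returns it; pressing at the pad takes about 3 N at first and 7 N at the stop, about 6 N more while it seats the caps.
- pedal_pad (a point): Point on the upper face of the pedal's rubber tread, 125 mm from the hinge, where to press; it moves with the pedal: 79.5 mm above the table when up, 37 mm when down at the stop. The pedal plate is 165 x 78 x 8 mm, and reaches 155 mm from the hinge.
- rack_done: Bystander: an identical rack with its caps already seated (cap tops 48.5 mm above its underside). Origin at the centre of its underside, long side along y.
- sanitiser: Bystander: white pump bottle, 72 mm across, 193 mm tall, its spout reaching 46 mm towards its -x. Origin at the centre of its underside.
- canister: Bystander: wipes canister, 84 mm across, 130 mm tall. Origin at the centre of its underside.
- jar: Bystander: small clear jar with white lid, 50 mm across, 60 mm tall, beside the rack to be done (82 to 95 mm off along its +x). Origin at the centre of its underside.
- swab_box: Bystander: carton 120 (x) x 45 (y) x 40 mm close beside the treadle, on its +y side. Origin at the centre of its underside.

How it is judged:
By the outcome, as a careful person would: the job done as asked, in the order asked, and still so for the second after the job is handed in, with the robot touching nothing.
It also fails if it takes over 69 s, if anything falls off the work surface, if the arm or the gripper's body presses on something with over 40 N, if the wrist force passes 120 N, or if a joint passes its speed limit or range.

## Working session

There is one attempt and no reset: what is moved stays moved. The work goes in short steps, Python scripts to look and compute and a shell command to move; the robot and the scene stay as the last step left them, time stands still between calls to the robot, and variables do not carry over. Pictures are saved under pics/ and viewed, at most 14 in all, crops included, and the job is handed in when it is done.

```bash
ls; mkdir -p pics
python3 - <<'E'
from station import manip
import cv2,numpy as np
for n in("side","top"):
    im=manip.snapshot(n); cv2.imwrite(f"pics/{n}0.png",im[:,:,::-1]); 
    c=manip.get_calibration(n); print(n,{k:np.round(v,3).tolist() for k,v in c.items()})
s=manip.get_state();print(s)
E
```

```text
nudge.py
pics
station.py
side {'mtx': [[399.991, 0.0, 253.379], [0.0, 399.991, 193.149], [0.0, 0.0, 1.0]], 'dist': [0.039, 0.0, 0.0, 0.0, 0.0], 'rvec': [2.089, -0.266, 0.161], 'tvec': [-0.544, 0.189, 0.844]}
top {'mtx': [[455.123, 0.0, 257.417], [0.0, 455.123, 188.643], [0.0, 0.0, 1.0]], 'dist': [0.021, 0.0, 0.0, 0.0, 0.0], 'rvec': [2.172, -2.145, 0.126], 'tvec': [0.044, 0.58, 1.187]}
{'t': 0.1, 'q': array([-1.16988774,  0.38418817,  0.01633008,  1.37107409, -0.00629695,
        1.38820658, -0.04652373]), 'qd': array([-0.00012201, -0.00099567,  0.00056835, -0.0026261 ,  0.00119148,
       -0.00326113,  0.00035238]), 'joint_efforts': array([ 1.92632528e-03, -6.29128718e+01,  8.46783109e-01, -3.72754240e+01,
        1.66744238e-02,  1.03217846e-02, -4.93108973e-05]), 'eef_pos': array([0.27939127, 0.55869948, 0.30294581]), 'orientation': array([-7.21817787e-01, -3.05712776e+00,  2.79914109e-03]), 'contact_force': array([-0.41585082,  0.27264616,  0.07775155]), 'ft_torque': array([-0.01880861,  0.03050536,  0.00749769]), 'gripper_force': 0.0, 'width': 0.08520394060052472}
```
View pics/side0.png

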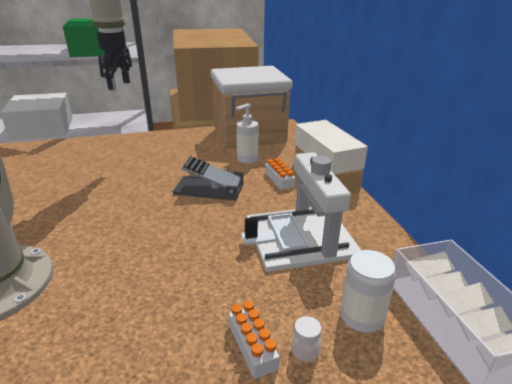

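View pics/top0.png

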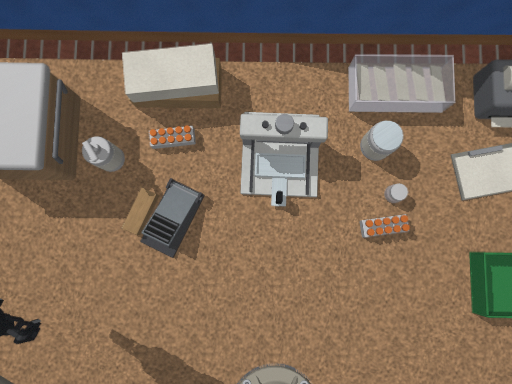

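The top view shows the press at about (283,150) with its handle at (279,197), and the proud rack at (385,226) with the jar at (397,193). The finished rack is at (172,137) and the treadle at (172,216), with its striped tread towards the robot. The side view shows the same rack at (253,335) and the black handle at (251,228).

Create h.py:
```python
from station import manip
import cv2,numpy as np
from scipy.spatial.transform import Rotation as Ro
def cam(n):
    c=manip.get_calibration(n); R=cv2.Rodrigues(np.array(c['rvec'],float))[0]; return np.array(c['mtx']),np.array(c['dist']),R,np.array(c['tvec'],float).ravel()
def rays(c,px):
    K,d,R,t=c; u=cv2.undistortPoints(np.array(px,float).reshape(-1,1,2),K,d)[:,0]
    D=np.c_[u,np.ones(len(u))]@R; return -R.T@t, D
def plane(c,px,z):
    o,D=rays(c,px); return o+D*((z-o[2])/D[:,2])[:,None]
def tri(c1,p1,c2,p2):
    o1,D1=rays(c1,[p1]);o2,D2=rays(c2,[p2]);d1,d2=D1[0],D2[0]
    s=np.linalg.lstsq(np.c_[d1,-d2],o2-o1,rcond=None)[0]; a=o1+s[0]*d1;b=o2+s[1]*d2
    return (a+b)/2,np.linalg.norm(a-b)
def proj(c,P):
    K,d,R,t=c; return cv2.projectPoints(np.array(P,float).reshape(-1,1,3),R,t,K,d)[0][:,0]
def blobs(m,amin=5):
    n,l,st,ce=cv2.connectedComponentsWithStats(m.astype(np.uint8)); return [(np.round(ce[i],1).tolist(),int(st[i,4])) for i in range(1,n) if st[i,4]>=amin]
def orange(im):
    h=cv2.cvtColor(im,cv2.COLOR_RGB2HSV); return (h[...,0]<14)&(h[...,1]>190)&(h[...,2]>150)
```

Run:
```python
from h import *
im={n:cv2.imread(f"pics/{n}0.png")[:,:,::-1].copy() for n in("top","side")}
C={n:cam(n) for n in im}
for n in im:
    m=orange(im[n]); b=blobs(m,4); print(n,b)
    if n=='top':
        for e in b: print(e[0],plane(C[n],[e[0]],.055).round(4))
def crop(n,x0,y0,x1,y1,k): return cv2.resize(im[n][y0:y1,x0:x1],None,fx=k,fy=k,interpolation=cv2.INTER_CUBIC)
a=crop('top',120,100,320,250,4); cv2.imwrite('pics/topc.png',a[:,:,::-1])
b=crop('side',160,140,360,290,4); cv2.imwrite('pics/sidec.png',b[:,:,::-1])
```

```text
top []
side [([279.9, 166.4], 159), ([247.8, 304.3], 47), ([236.0, 308.2], 52), ([252.7, 313.4], 59), ([240.4, 317.2], 61), ([257.9, 322.7], 64), ([245.4, 327.1], 64), ([263.4, 333.1], 65), ([250.7, 337.4], 64), ([269.2, 343.7], 67), ([255.6, 348.7], 61), ([258.8, 345.5], 4)]
```

View pics/topc.png

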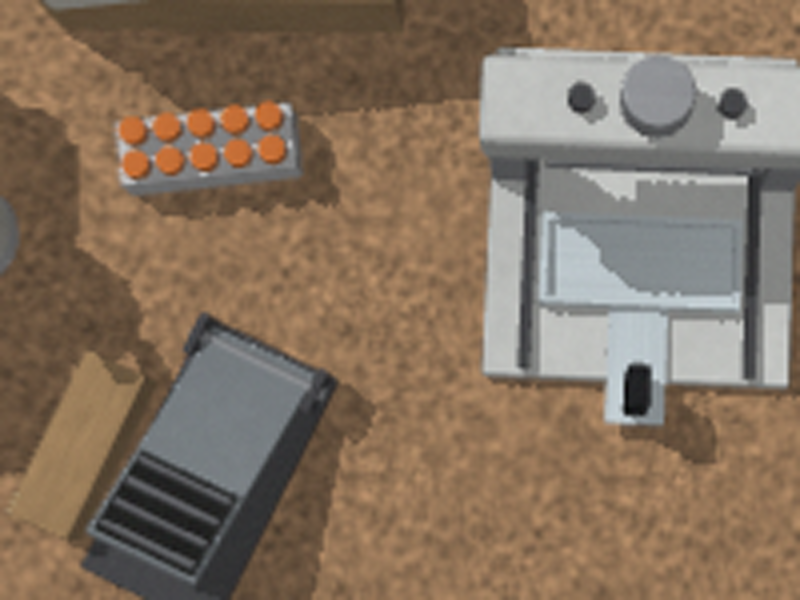

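View pics/sidec.png

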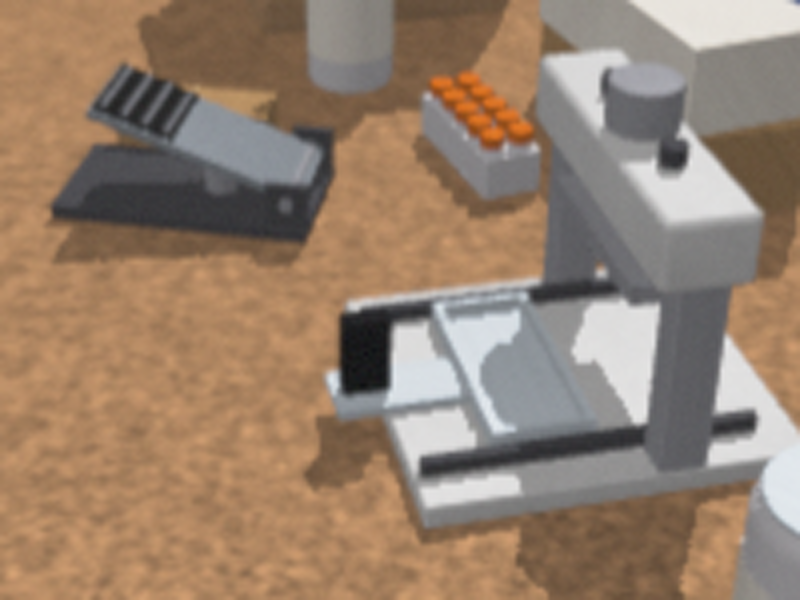

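The crops show the tray partly drawn out. In the top crop the handle is at (638,388), the base's front corners at (484,377) and (788,386), and the nest rim at (540..745, 212..312). The treadle's hinge is at about (265,350) and its tread at about (165,515), with the swab box right beside it.

Run:
```python
from h import *
im={n:cv2.imread(f"pics/{n}0.png")[:,:,::-1].copy() for n in("top","side")}
T,S=cam('top'),cam('side'); print('camT',(-T[2].T@T[3]).round(3),'camS',(-S[2].T@S[3]).round(3))
h=cv2.cvtColor(im['top'],cv2.COLOR_RGB2HSV); print(h[226,385-20:385+22:2].tolist())
m=(h[...,0]<14)&(h[...,1]>185)&(h[...,2]>120); m[:,:]&=True
b=[e for e in blobs(m,6) if 355<e[0][0]<415 and 205<e[0][1]<245]; print(b)
tc=lambda x,y:[(x+.5)/4-.5+120,(y+.5)/4-.5+100]
sc=lambda x,y:[(x+.5)/4-.5+160,(y+.5)/4-.5+140]
print('base front',plane(T,[tc(484,377),tc(788,386)],.016).round(4).tolist(), plane(S,[sc(348,303),sc(425,518)],.016).round(4).tolist())
print('tri',tri(T,tc(484,377),S,sc(348,303)),tri(T,tc(788,386),S,sc(425,518)))
print('head front top edge',plane(T,[tc(484,147),tc(800,158)],.18).round(4).tolist(),'back',plane(T,[tc(486,57)],.18).round(4).tolist())
print('rim outer z.0305',plane(T,[tc(540,302),tc(742,312),tc(543,210),tc(745,220)],.0305).round(4).tolist())
# handle dark blobs
g=im['top'].max(2)<45; print([e for e in blobs(g,20) if 260<e[0][0]<300 and 180<e[0][1]<215])
ys,xs=np.where(g[188:208,270:290]); print(xs.min()+270,xs.max()+270,ys.min()+188,ys.max()+188)
g=im['side'].max(2)<45; ys,xs=np.where(g[212:240,242:260]); print('side',xs.min()+242,xs.max()+242,ys.min()+212,ys.max()+212)
print('tread: ', plane(T,[tc(90,527),tc(196,580),tc(138,455),tc(240,497)],.08).round(4).tolist())
print('hinge corners',plane(T,[tc(203,318),tc(335,378)],.04).round(4).tolist())
print('pedal tip tri',tri(T,tc(90,527),S,sc(125,65)),tri(T,tc(196,580),S,sc(92,112)))
```

```text
camT [0.434 0.047 1.248] camS [ 0.362 -0.748  0.594]
[[120, 1, 185], [10, 115, 140], [11, 186, 174], [11, 130, 155], [15, 4, 129], [10, 6, 129], [8, 21, 131], [11, 27, 134], [120, 2, 130], [150, 2, 130], [120, 3, 171], [9, 125, 153], [11, 122, 165], [0, 8, 130], [12, 47, 158], [12, 182, 182], [12, 191, 190], [11, 169, 181], [9, 57, 144], [12, 185, 183], [11, 189, 190]]
[([403.9, 218.6], 24), ([386.5, 221.0], 25), ([395.5, 219.9], 24), ([369.4, 223.3], 24), ([377.8, 222.1], 21), ([405.5, 227.4], 26), ([397.1, 228.6], 23), ([379.5, 231.0], 26), ([387.9, 229.7], 23), ([370.5, 232.1], 21)]
base front [[0.5669, 0.0967, 0.016], [0.5634, -0.11, 0.016]] [[0.5697, 0.0953, 0.016], [0.5599, -0.1173, 0.016]]
tri (array([0.56847143, 0.09648805, 0.01524397]), np.float64(0.0030349393676677152)) (array([ 0.56299357, -0.11059316,  0.00985347]), np.float64(0.00203482755827511))
head front top edge [[0.6877, 0.0924, 0.18], [0.6833, -0.0966, 0.18]] back [[0.7431, 0.0922, 0.18]]
rim outer z.0305 [[0.6168, 0.0592, 0.0305], [0.6117, -0.0773, 0.0305], [0.68, 0.058, 0.0305], [0.6748, -0.0793, 0.0305]]
[([278.6, 197.2], 63)]
276 281 192 203
side 246 256 218 237
tread:  [[0.4606, 0.3438, 0.08], [0.4278, 0.2751, 0.08], [0.5069, 0.3151, 0.08], [0.4808, 0.2489, 0.08]]
hinge corners [[0.6017, 0.2845, 0.04], [0.5624, 0.1951, 0.04]]
pedal tip tri (array([0.46059457, 0.34223828, 0.08624575]), np.float64(0.00031137181943823283)) (array([0.42846242, 0.27410908, 0.0845887 ]), np.float64(0.0012128391888758217))
```

```bash
cat >> h.py <<'E'
def go(p,ydir=None):
    "tool-axes shift to TCP p and turn to make tool y parallel to world angle ydir"
    s=manip.get_state(); R=Ro.from_rotvec(s['orientation']).as_matrix(); d=R.T@(np.array(p)-s['eef_pos']); a=np.arctan2(R[1,1],R[0,1])
    tw=None if ydir is None else round(-((ydir-a+np.pi/2)%np.pi-np.pi/2),4)
    print('shift',d.round(4),'turn',tw,'t',round(s['t'],2))
E
echo '[{"d":[-0.031, -0.024, 0], "yaw":-0.11}, {"d":[-0.062, -0.047, 0], "yaw":-0.22}, {"d":[-0.094, -0.07, 0], "yaw":-0.33}, {"d":[-0.125, -0.094, 0], "yaw":-0.44}]' > m.json && python3 nudge.py m.json
python3 - <<'E'
from h import *
T=cam('top')
print('handle top',plane(T,[[278.6,197.2]],.0745))
P=np.array([[403.9, 218.6],[386.5, 221.0],[395.5, 219.9],[369.4, 223.3],[377.8, 222.1],[405.5, 227.4],[397.1, 228.6],[379.5, 231.0],[387.9, 229.7],[370.5, 232.1]])
Q=plane(T,P,.055)[:,:2]; print(Q.mean(0),cv2.minAreaRect((Q*1000).astype(np.float32)))
S=cam('side'); sp=np.mean([[247.8, 304.3],[236.0, 308.2],[252.7, 313.4],[240.4, 317.2],[257.9, 322.7],[245.4, 327.1],[263.4, 333.1],[250.7, 337.4],[269.2, 343.7],[255.6, 348.7]],0)
print(tri(T,P.mean(0),S,sp))
W=cam('wrist'); s=manip.get_state(); R=Ro.from_rotvec(s['orientation']).as_matrix()
print('cam in tool',R.T@(-W[2].T@W[3]-s['eef_pos']),'\n',(R.T@W[2].T).round(3),W[0].round(1).tolist())
go([.53,-.008,.28],np.pi/2-.028)
E
```

```text
t: 0.43
eef_pos: [0.3497, 0.4173, 0.3032]
orientation: [-0.028, -3.141, 0.001]
contact_force: [1.4, -0.1, -0.2]
width: 0.0854
gripper_force: 0.0
handle top [[ 0.55318078 -0.00416155  0.0745    ]]
[ 0.48498093 -0.2890225 ] ((484.9123229980469, -288.7628173828125), (23.415197372436523, 92.05155181884766), 8.402206420898438)
(array([ 0.48451171, -0.28937173,  0.05343757]), np.float64(0.0010532254803916744))
cam in tool [ 0.07373037  0.0011612  -0.06928085] 
 [[-0.002 -0.958 -0.287]
 [ 1.    -0.002 -0.   ]
 [-0.    -0.287  0.958]] [[309.0, 0.0, 258.2], [0.0, 309.0, 185.8], [0.0, 0.0, 1.0]]
shift [-0.1879 -0.422   0.0235] turn 0.0101 t 0.43
```

```bash
echo '[{"d":[-0.016, -0.036, 0.002], "yaw":0.01}, {"d":[-0.031, -0.07, 0.004], "yaw":0.01}, {"d":[-0.047, -0.106, 0.006], "yaw":0.01}, {"d":[-0.063, -0.14, 0.008], "yaw":0.01}]' > m.json && python3 nudge.py m.json >/dev/null
echo '[{"d":[-0.016, -0.036, 0.002]}, {"d":[-0.031, -0.07, 0.004]}, {"d":[-0.047, -0.106, 0.006]}, {"d":[-0.063, -0.14, 0.008]}]' > m.json && python3 nudge.py m.json >/dev/null
echo '[{"d":[-0.016, -0.036, 0.002]}, {"d":[-0.031, -0.07, 0.004]}, {"d":[-0.047, -0.106, 0.006]}, {"d":[-0.063, -0.14, 0.008]}, {"d":[-0.063, -0.14, 0.008]}]' > m.json && python3 nudge.py m.json
python3 - <<'E'
from h import *
W=cam('wrist'); im=manip.snapshot('wrist'); cv2.imwrite('pics/w1.png',im[:,:,::-1]); np.savez('w1.npz',K=W[0],d=W[1],R=W[2],t=W[3])
print((-W[2].T@W[3]).round(3))
E
```

```text
t: 1.52
eef_pos: [0.5264, -0.0153, 0.2795]
orientation: [0.07, 3.141, -0.006]
contact_force: [-1.8, -0.2, 0.0]
width: 0.0855
gripper_force: 0.0
[ 0.453 -0.011  0.349]
```

View pics/w1.png

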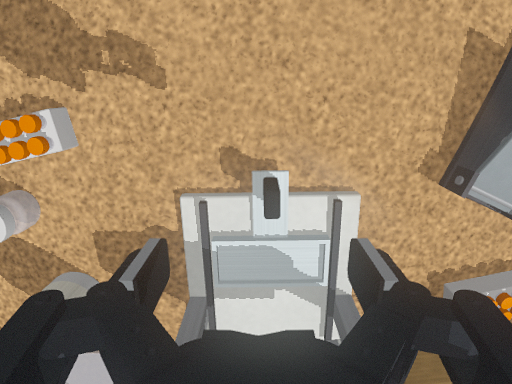

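The wrist picture shows the handle's black block at about (271,198), columns 263-280. The base's front corners are at (182,194) and (358,193), the nest rim at (211..329, 237..287), and the rack to be done on the left edge.

Run:
```python
from h import *
z=np.load('w1.npz'); W=tuple(z[k] for k in('K','d','R','t')); T=cam('top')
im=cv2.imread('pics/w1.png')[:,:,::-1]
g=(im.max(2)<50)[165:228,255:290]; ys,xs=np.where(g)
for r in range(0,g.shape[0],3):
    c=np.where(g[r])[0]
    if len(c): print(r+165,c.min()+255,c.max()+255,end='; ')
r=ys.max()+165; c=np.where(g[ys.max()-2])[0]+255
far=plane(W,[[c.min()-.5,r+.5],[c.max()+.5,r+.5]],.0745); print('\nhandle far top edge',far.round(4).tolist())
print('base front',plane(W,[[182,194],[358,193]],.016).round(4).tolist())
print('rim outer',plane(W,[[211.5,237.5],[329,238],[215,287],[325,287]],.0305).round(4).tolist())
print('hinge rail tops?',plane(W,[[204,202],[335,201]],.03).round(4).tolist())
tf=[[276-.5,191.5],[281.5,191.5]]
print('top-view far edge',plane(T,tf,.0745).round(4).tolist())
print('tri far edge mid',tri(W,[(c.min()+c.max())/2,r+.5],T,[278.6,191.5]))
# white-edge rows of base front: gradient
gr=im.astype(int).mean(2)
for col in (195,215,235,310,325,345):
    k=np.argmax(np.diff(gr[185:200,col])); print(col,k+185.5,end=' ')
go([.553,-.006,.14],np.pi/2-.028)
```

```text
Traceback (most recent call last):
ValueError: zero-size array to reduction operation maximum which has no identity
```

Run:
```python
from h import *
z=np.load('w1.npz'); W=tuple(z[k] for k in('K','d','R','t')); T=cam('top')
im=cv2.imread('pics/w1.png')[:,:,::-1]
print(im[190:225:3,271].tolist())
g=(im.max(2)<85)[165:228,255:290]; ys,xs=np.where(g)
for r in range(0,g.shape[0],3):
    c=np.where(g[r])[0]
    if len(c): print(r+165,c.min()+255,c.max()+255,end='; ')
r=ys.max()+165; c=np.where(g[ys.max()-3])[0]+255
far=plane(W,[[c.min()-.5,r+.5],[c.max()+.5,r+.5]],.0745); print('\nhandle far top edge',far.round(4).tolist())
print('base front',plane(W,[[182,194],[358,193]],.016).round(4).tolist())
print('rim outer',plane(W,[[211.5,237.5],[329,238],[215,287],[325,287]],.0305).round(4).tolist())
tf=[[276-.5,191.5],[281.5,191.5]]
print('top-view far edge',plane(T,tf,.0745).round(4).tolist())
print('tri far edge mid',tri(W,[(c.min()+c.max())/2,r+.5],T,[278.6,191.5]))
gr=im.astype(int).mean(2)
for col in (195,215,235,310,325,345):
    k=np.argmax(np.diff(gr[185:200,col])); print(col,k+185.5,end=' ')
go([.553,-.006,.14],np.pi/2-.028)
```

```text
[[78, 73, 69], [83, 82, 79], [85, 84, 82], [83, 84, 78], [84, 85, 80], [85, 85, 84], [83, 86, 83], [86, 89, 87], [84, 84, 84], [84, 87, 84], [214, 222, 225], [210, 220, 220]]
180 264 276; 183 264 277; 186 264 277; 189 264 278; 192 264 278; 195 264 278; 198 264 278; 201 264 278; 204 264 278; 207 264 278; 210 264 275; 213 264 267; 216 265 278; 
handle far top edge [[0.5679, -0.0109, 0.0745], [0.5685, 0.0025, 0.0745]]
base front [[0.5584, -0.1037, 0.016], [0.5662, 0.0969, 0.016]]
rim outer [[0.6071, -0.0721, 0.0305], [0.6139, 0.0616, 0.0305], [0.6733, -0.0742, 0.0305], [0.6794, 0.0586, 0.0305]]
top-view far edge [[0.5679, 0.004, 0.0745], [0.5681, -0.0116, 0.0745]]
tri far edge mid (array([ 0.56800042, -0.00410887,  0.0749782 ]), np.float64(0.0001569113359789459))
195 192.5 215 192.5 235 195.5 310 194.5 325 194.5 345 194.5 shift [-0.027   0.007   0.1393] turn -0.0138 t 1.57
```

```bash
echo '[{"d":[-0.013, 0.005, 0.03], "yaw":-0.006}, {"d":[-0.027, 0.009, 0.07], "yaw":-0.006}, {"d":[-0.027, 0.009, 0.11], "yaw":-0.006}, {"d":[-0.027, 0.009, 0.14], "yaw":-0.006}, {"d":[-0.027, 0.009, 0.161], "yaw":-0.006}]' > m.json && python3 nudge.py m.json
echo '[{}, {}, {}, {}, {}]' > m.json && python3 nudge.py m.json 0.0 40
python3 - <<'E'
from h import *
go([.553,-.004,.1185],np.pi/2-.036)
E
```

```text
t: 1.98
eef_pos: [0.5507, 0.0029, 0.115]
orientation: [-0.041, -3.136, 0.0]
contact_force: [-0.4, -0.2, -0.9]
width: 0.0853
gripper_force: 0.0
t: 2.4
eef_pos: [0.5539, 0.0009, 0.121]
orientation: [0.043, 3.138, -0.001]
contact_force: [-2.6, -34.8, 19.8]
width: 0.0252
gripper_force: 19.4
shift [ 0.0007 -0.0049  0.0025] turn 0.0083 t 2.4
```

```bash
echo '[{"d":[0, -0.002, 0]}, {"d":[0, -0.004, 0]}, {"d":[0, -0.004, 0]}, {"d":[0, -0.004, 0]}, {"d":[0, -0.004, 0]}]' > m.json && python3 nudge.py m.json
python3 - <<'E'
from h import *
go([.553,-.004,.1185],np.pi/2-.036)
E
```

```text
t: 2.82
eef_pos: [0.554, -0.0044, 0.1215]
orientation: [0.047, 3.137, -0.002]
contact_force: [-0.9, -4.1, 8.4]
width: 0.0153
gripper_force: 41.4
shift [0.0011 0.0004 0.003 ] turn 0.0063 t 2.82
```

```bash
echo '[{"d":[0.012, 0, 0]}, {"d":[0.024, 0, 0]}, {"d":[0.034, 0, 0]}, {"d":[0.04, 0, 0]}, {"d":[0.04, 0, 0]}]' > m.json && python3 nudge.py m.json 
echo '[{"d":[0.003, 0, 0]}, {"d":[0.003, 0, 0]}]' > m.json && python3 nudge.py m.json
echo '[{"d":[0.003, 0, 0]}, {"d":[0.003, 0, 0]}]' > m.json && python3 nudge.py m.json
```

```text
t: 3.23
eef_pos: [0.5133, -0.0032, 0.1215]
orientation: [0.047, 3.137, -0.001]
contact_force: [-2.2, -6.0, 7.3]
width: 0.0155
gripper_force: 42.3
t: 3.4
eef_pos: [0.511, -0.0032, 0.1215]
orientation: [0.047, 3.136, -0.001]
contact_force: [-1.2, -5.5, 9.4]
width: 0.0153
gripper_force: 42.4
t: 3.57
eef_pos: [0.5082, -0.0031, 0.1215]
orientation: [0.047, 3.136, -0.002]
contact_force: [-0.1, -5.6, 8.7]
width: 0.0155
gripper_force: 42.3
```

```bash
echo '[{"d":[0.003, 0, 0]}, {"d":[0.003, 0, 0]}]' > m.json && python3 nudge.py m.json|sed -n 2,4p
echo '[{"d":[0.003, 0, 0]}, {"d":[0.003, 0, 0]}]' > m.json && python3 nudge.py m.json|sed -n 2,4p
```

```text
eef_pos: [0.5078, -0.003, 0.1216]
orientation: [0.046, 3.13, -0.002]
contact_force: [15.4, -6.3, -7.6]
eef_pos: [0.5071, -0.003, 0.1218]
orientation: [0.046, 3.125, -0.003]
contact_force: [27.5, -7.6, -19.8]
```

```bash
echo '[{"d":[-0.005, 0, 0]}, {"d":[-0.005, 0, 0]}, {"d":[-0.005, 0, 0]}]' > m.json && python3 nudge.py m.json 0.06 
echo '[{"d":[-0.005, 0, 0]}, {"d":[-0.005, 0, -0.03]}, {"d":[-0.005, 0, -0.07]}, {"d":[-0.005, 0, -0.11]}, {"d":[-0.005, 0, -0.15]}]' > m.json && python3 nudge.py m.json 
echo '[{}, {}]' > m.json && python3 nudge.py m.json >/dev/null
python3 - <<'E'
from h import *
W=cam('wrist'); im=manip.snapshot('wrist'); cv2.imwrite('pics/w2.png',im[:,:,::-1]); np.savez('w2.npz',K=W[0],d=W[1],R=W[2],t=W[3])
im=manip.snapshot('top'); cv2.imwrite('pics/top2.png',im[:,:,::-1]);im=manip.snapshot('side'); cv2.imwrite('pics/side2.png',im[:,:,::-1])
T=cam('top')
P=np.array([[403.9, 218.6],[386.5, 221.0],[395.5, 219.9],[369.4, 223.3],[377.8, 222.1],[405.5, 227.4],[397.1, 228.6],[379.5, 231.0],[387.9, 229.7],[370.5, 232.1]])
Q=plane(T,P,.055)[:,:2]; u=np.linalg.svd(Q-Q.mean(0))[2][0]; print('yaw',np.arctan(-u[0]/u[1]))
s=manip.get_state();print(s['q'].round(2),s['eef_pos'])
go([.4845,-.289,.25],.147)
E
```

```text
t: 4.15
eef_pos: [0.5058, -0.001, 0.1196]
orientation: [0.044, 3.141, 0.001]
contact_force: [-0.1, 0.2, -1.4]
width: 0.0505
gripper_force: 0.0
t: 4.57
eef_pos: [0.51, -0.0013, 0.2706]
orientation: [-0.044, -3.14, 0.0]
contact_force: [1.5, 0.4, -0.2]
width: 0.0598
gripper_force: 0.0
yaw 0.1468268600158125
[-0.42  0.16  0.4   1.75 -0.07  1.25  1.54] [ 0.50989337 -0.00111561  0.26766223]
shift [ 0.0175 -0.2885  0.0178] turn 1.3964 t 4.88
```

View pics/w2.png

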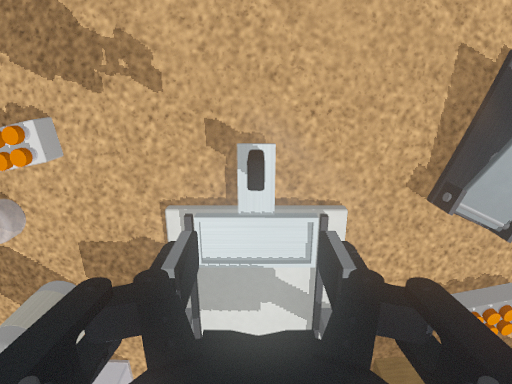

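The wrist picture shows the tray drawn out, with the handle at (256,170). The nest rim runs from about (195,215) to (314,263), is empty and is clear of the head.

```bash
echo '[{"d":[0.003, -0.035, 0.003], "yaw":0.12}, {"d":[0.006, -0.07, 0.006], "yaw":0.24}, {"d":[0.009, -0.11, 0.009], "yaw":0.36}, {"d":[0.012, -0.15, 0.012], "yaw":0.48}, {"d":[0.015, -0.19, 0.015], "yaw":0.6}]' > m.json && python3 nudge.py m.json 0.064
python3 - <<'E'
from h import *
z=np.load('w2.npz'); W=tuple(z[k] for k in('K','d','R','t')); T=cam('top'); S=cam('side')
im=cv2.imread('pics/w2.png')[:,:,::-1]
q=plane(W,[[195,215],[314,216],[197,263],[312,263]],.0305); print('rim',q.round(4).tolist(),q.mean(0).round(4))
g=(im.max(2)<100)[140:200,235:280]; ys,xs=np.where(g); print('handle px',xs.min()+235,xs.max()+235,ys.min()+140,ys.max()+140)
far=plane(W,[[(xs.min()+xs.max())/2+235,ys.max()+140.5]],.0745); print('far edge',far)
it=cv2.imread('pics/top2.png')[:,:,::-1]; g=(it.max(2)<45)[195:235,265:295]; ys,xs=np.where(g); print('top handle',xs.min()+265,xs.max()+265,ys.min()+195,ys.max()+195, plane(T,[[(xs.min()+xs.max())/2+265,ys.min()+194.5]],.0745))
go([.4845,-.289,.25],.147)
cv2.imwrite('pics/t2c.png',cv2.resize(it[120:240,220:340],None,fx=5,fy=5,interpolation=cv2.INTER_CUBIC)[:,:,::-1])
E
```

```text
t: 5.3
eef_pos: [0.4892, -0.1921, 0.2523]
orientation: [-0.977, -2.983, 0.001]
contact_force: [1.7, -0.3, -0.3]
width: 0.064
gripper_force: 0.0
rim [[0.5636, -0.0698, 0.0305], [0.5686, 0.0593, 0.0305], [0.623, -0.0731, 0.0305], [0.6269, 0.0587, 0.0305]] [ 0.5955 -0.0062  0.0305]
handle px 247 263 150 190
far edge [[ 0.52344065 -0.00298445  0.0745    ]]Traceback (most recent call last):
  File "<stdin>", line 7, in <module>
    return umr_minimum(a, axis, None, out, keepdims, initial, where)
ValueError: zero-size array to reduction operation minimum which has no identity
```

Run:
```python
from h import *
z=np.load('w1.npz'); W=tuple(z[k] for k in('K','d','R','t')); T=cam('top')
tc=lambda x,y:[(x+.5)/4-.5+120,(y+.5)/4-.5+100]
for a,b in(((329,238),(540,302)),((211.5,237.5),(742,312))): print('rim tri',tri(W,a,T,tc(*b)))
go([.4845,-.289,.25],.147)
```

```text
rim tri (array([0.61624057, 0.06071106, 0.02777005]), np.float64(0.0035704648303648387))
rim tri (array([ 0.61447501, -0.07705096,  0.01445409]), np.float64(0.0038455290126000624))
shift [-0.0536 -0.0809  0.0022] turn 0.7908 t 5.3
```

```bash
echo '[{"d":[-0.011, -0.016, 0], "yaw":0.12}, {"d":[-0.022, -0.032, 0], "yaw":0.24}, {"d":[-0.033, -0.048, 0], "yaw":0.36}, {"d":[-0.043, -0.065, 0], "yaw":0.48}, {"d":[-0.054, -0.081, 0.002], "yaw":0.6}]' > m.json && python3 nudge.py m.json >/dev/null
echo '[{"yaw":0.1}, {"yaw":0.19}, {"yaw":0.19}, {"yaw":0.19}]' > m.json && python3 nudge.py m.json
python3 - <<'E'
from h import *
W=cam('wrist'); im=manip.snapshot('wrist'); cv2.imwrite('pics/w3.png',im[:,:,::-1]); np.savez('w3.npz',K=W[0],d=W[1],R=W[2],t=W[3])
h=cv2.cvtColor(im,cv2.COLOR_RGB2HSV); m=(h[...,0]<16)&(h[...,1]>180)&(h[...,2]>110)
b=blobs(m,40); print(b)
P=np.array([e[0] for e in b]); Q=plane(W,P,.055); print(Q.round(4).tolist(),Q.mean(0))
go([.4845,-.289,.083],.147)
E
```

```text
t: 6.05
eef_pos: [0.4861, -0.2876, 0.2505]
orientation: [-2.04, -2.386, 0.002]
contact_force: [0.2, -0.1, -0.5]
width: 0.0638
gripper_force: 0.0
[([268.0, 217.5], 42)]
[[0.4995, -0.3212, 0.055]] [ 0.49945533 -0.32122595  0.055     ]
shift [-0.0013 -0.0016  0.1678] turn 0.0097 t 6.1
```

View pics/w3.png

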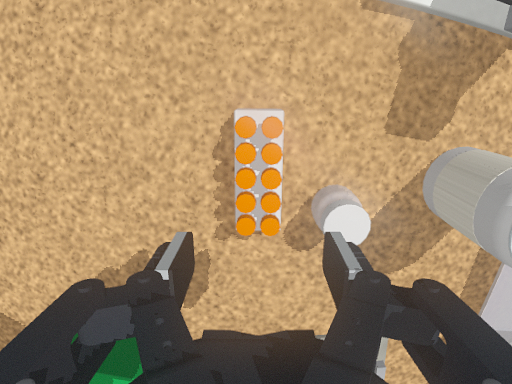

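The wrist picture shows the proud rack upright, with two rows of five caps from (246,127) to (270,226). The jar lid is at (346,223), to the right of the rack.

Run:
```python
from h import *
z=np.load('w3.npz'); W=tuple(z[k] for k in('K','d','R','t')); T=cam('top')
im=cv2.imread('pics/w3.png')[:,:,::-1].astype(int)
m=(im[...,0]>200)&(im[...,0]-im[...,2]>120); b=[e for e in blobs(m,100) if 220<e[0][0]<300 and e[0][1]<245]; print(b)
P=np.array([e[0] for e in b]); Q=plane(W,P,.055); u=np.linalg.svd(Q[:,:2]-Q[:,:2].mean(0))[2][0]; print(Q.mean(0),np.arctan(-u[0]/u[1]))
Pt=np.array([[403.9, 218.6],[386.5, 221.0],[395.5, 219.9],[369.4, 223.3],[377.8, 222.1],[405.5, 227.4],[397.1, 228.6],[379.5, 231.0],[387.9, 229.7],[370.5, 232.1]]).mean(0)
print(tri(W,P.mean(0),T,Pt))
# jar lid, block sides at z=.034 row 180
print('jar',plane(W,[[347,223]],.06), 'block edges',plane(W,[[235,180],[283,180],[260,109]],.034).round(4).tolist())
go([.4845,-.289,.083],.147)
```

```text
[([245.1, 126.8], 350), ([271.8, 127.0], 344), ([245.2, 153.3], 335), ([271.3, 153.5], 334), ([245.4, 178.7], 310), ([270.8, 179.0], 309), ([245.4, 202.9], 298), ([270.3, 203.1], 290), ([245.4, 226.3], 278), ([269.9, 226.5], 277)]
[ 0.48471034 -0.28610664  0.055     ] 0.14619310740910507
(array([ 0.47382782, -0.21304352,  0.32460487]), np.float64(0.0005876196339689284))
jar [[ 0.57154543 -0.31359253  0.06      ]] block edges [[0.4638, -0.2963, 0.034], [0.5094, -0.2892, 0.034], [0.4772, -0.2269, 0.034]]
shift [-0.0013 -0.0016  0.1678] turn 0.0097 t 6.1
```

```bash
echo '[{"d":[0.001, -0.001, 0.04], "yaw":0.01}, {"d":[0.001, -0.001, 0.08], "yaw":0.01}, {"d":[0.001, -0.001, 0.12], "yaw":0.01}, {"d":[0.001, -0.001, 0.15], "yaw":0.01}, {"d":[0.001, -0.001, 0.168], "yaw":0.01}]' > m.json && python3 nudge.py m.json 
echo '[{}, {}]' > m.json && python3 nudge.py m.json
python3 - <<'E'
from h import *
go([.4847,-.2875,.083],.1465)
E
```

```text
t: 6.52
eef_pos: [0.4836, -0.2855, 0.0798]
orientation: [-2.049, -2.374, 0.002]
contact_force: [-0.0, 0.6, -0.0]
width: 0.0637
gripper_force: 0.0
t: 6.68
eef_pos: [0.4848, -0.2868, 0.0833]
orientation: [-2.053, -2.375, 0.002]
contact_force: [0.7, -0.2, 1.0]
width: 0.0641
gripper_force: 0.0
shift [-0.0006 -0.0002  0.0003] turn -0.0015 t 6.68
```

```bash
echo '[{}, {}, {}, {}, {}]' > m.json && python3 nudge.py m.json 0.0 50
echo '[{"d":[0, 0, -0.01]}, {"d":[0, 0, -0.03]}, {"d":[0, 0, -0.06]}, {"d":[0, 0, -0.09]}, {"d":[0, 0, -0.12]}]' > m.json && python3 nudge.py m.json
python3 - <<'E'
from h import *
go([.597,-.0062,.20],-.036)
E
```

```text
t: 7.1
eef_pos: [0.4865, -0.2879, 0.0859]
orientation: [2.054, 2.373, 0.002]
contact_force: [-0.8, -0.1, 6.8]
width: 0.0453
gripper_force: 53.6
t: 7.52
eef_pos: [0.4847, -0.2872, 0.2057]
orientation: [-2.057, -2.374, 0.0]
contact_force: [0.8, -0.7, -3.4]
width: 0.0452
gripper_force: 52.3
shift [0.2621 0.1511 0.0057] turn 0.1787 t 7.52
```

```bash
echo '[{"d":[0.02, 0.012, 0], "yaw":0.02}, {"d":[0.05, 0.029, 0], "yaw":0.05}, {"d":[0.08, 0.046, 0], "yaw":0.08}, {"d":[0.11, 0.063, 0], "yaw":0.11}, {"d":[0.14, 0.08, 0], "yaw":0.14}]' > m.json && python3 nudge.py m.json >/dev/null
echo '[{"d":[0.03, 0.017, 0], "yaw":0.01}, {"d":[0.06, 0.034, 0], "yaw":0.03}, {"d":[0.09, 0.051, 0], "yaw":0.04}, {"d":[0.11, 0.064, 0], "yaw":0.04}, {"d":[0.115, 0.066, 0], "yaw":0.04}]' > m.json && python3 nudge.py m.json >/dev/null
echo '[{}, {}, {}]' > m.json && python3 nudge.py m.json
python3 - <<'E'
from h import *
s=manip.get_state(); W=cam('wrist'); im=manip.snapshot('wrist'); cv2.imwrite('pics/w4.png',im[:,:,::-1]); np.savez('w4.npz',K=W[0],d=W[1],R=W[2],t=W[3])
i=im.astype(int); m=(i[...,0]>180)&(i[...,0]-i[...,2]>120); print(blobs(m,60))
go([.597,-.0062,.20],-.036)
E
```

```text
t: 8.6
eef_pos: [0.6095, -0.0242, 0.2043]
orientation: [2.265, 2.177, -0.001]
contact_force: [-0.8, -0.5, -3.3]
width: 0.045
gripper_force: 52.4
[([224.4, 176.0], 2163), ([291.0, 177.3], 2008), ([227.4, 236.1], 1929), ([290.2, 236.5], 1862), ([229.2, 290.1], 1593), ([285.1, 282.6], 750)]
shift [ 0.0175 -0.0132  0.0043] turn -0.0039 t 8.65
```

View pics/w4.png

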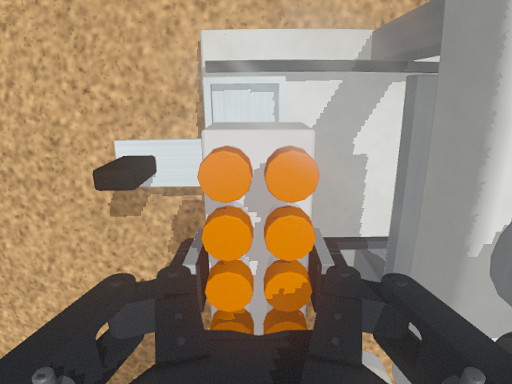

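The wrist picture shows the rack held upright, with its front caps at (224,176) and (291,177). The block's end edge is at about row 127, and the drawn-out nest is beyond it.

Run:
```python
from h import *
z=np.load('w4.npz'); W=tuple(z[k] for k in('K','d','R','t'))
s=manip.get_state(); R=Ro.from_rotvec(s['orientation']).as_matrix(); b=s['eef_pos'][2]-.0845
for px,h in(((257.7,176.6),.055),((258.8,236.3),.055),((224.4,176),.055),((291,177.3),.055),((258,125),.034)):
    q=plane(W,[px],b+h)[0]; print(px,q.round(4),'in tool',(R.T@(q-s['eef_pos'])).round(4))
# visible nest: rim outer corner & base edges
print('rim corners',plane(W,[(206,77),(286,77)],.0305).round(4).tolist())
z=np.load('w3.npz'); W=tuple(z[k] for k in('K','d','R','t')); 
q=plane(W,[(245.1,126.8),(271.8,127),(245.4,226.3),(269.9,226.5)],.055); print('w3 pitch',q.round(4).tolist())
```

```text
(257.7, 176.6) [0.6105 0.0237 0.1748] in tool [ 0.048  -0.0009  0.0295]
(258.8, 236.3) [0.61   0.002  0.1748] in tool [ 0.0263 -0.0006  0.0295]
(224.4, 176) [0.5995 0.0244 0.1748] in tool [ 0.0482 -0.0119  0.0295]
(291, 177.3) [0.6215 0.023  0.1748] in tool [0.0477 0.0101 0.0295]
(258, 125) [0.6112 0.0385 0.1538] in tool [ 0.0628 -0.0008  0.0505]
rim corners [[0.5731, 0.0641, 0.0305], [0.6332, 0.0615, 0.0305]]
w3 pitch [[0.4668, -0.2425, 0.055], [0.4892, -0.2392, 0.055], [0.4801, -0.3332, 0.055], [0.5027, -0.3299, 0.055]]
```

Run:
```python
from h import *
z=np.load('w4.npz'); W=tuple(z[k] for k in('K','d','R','t'))
g=cv2.imread('pics/w4.png').astype(int).mean(2)
print('row100',g[97:104,198:215].mean(0).astype(int).tolist(),'|',g[97:104,268:295].mean(0).astype(int).tolist())
print('col 245',g[68:95,235:260].mean(1).astype(int).tolist())
print('handle row 173',g[171:176,88:162].mean(0).astype(int).tolist())
```

```text
row100 [139, 123, 118, 119, 118, 151, 198, 213, 213, 213, 212, 214, 209, 156, 190, 211, 211] | [213, 212, 214, 215, 209, 196, 191, 180, 181, 178, 189, 209, 214, 214, 214, 215, 214, 213, 213, 213, 213, 214, 214, 214, 214, 214, 214]
col 245 [141, 142, 140, 143, 168, 178, 176, 175, 194, 213, 214, 214, 214, 214, 216, 189, 176, 177, 177, 177, 176, 180, 200, 200, 212, 214, 213]
handle row 173 [154, 154, 152, 157, 131, 44, 54, 56, 56, 56, 55, 58, 57, 55, 59, 56, 58, 58, 60, 58, 58, 59, 58, 58, 59, 59, 60, 60, 60, 59, 61, 61, 61, 61, 61, 63, 63, 62, 63, 62, 63, 62, 64, 64, 62, 61, 61, 60, 62, 61, 63, 63, 63, 63, 65, 63, 65, 67, 66, 67, 67, 66, 66, 68, 77, 90, 101, 134, 194, 215, 213, 213, 213, 213]
```

Run:
```python
from h import *
z=np.load('w4.npz'); W=tuple(z[k] for k in('K','d','R','t'))
q=plane(W,[(203,100),(211,100),(278.5,100),(245,76.5),(245,82.5)],.0305); print(q.round(4).tolist())
print(plane(W,[(211,100),(272.5,100)],.0225).round(4).tolist())
print('handle left edge',plane(W,[(92.5,173)],.0745))
go([.5985,-.0062,.20],-.036)
s=manip.get_state(); R=Ro.from_rotvec(s['orientation']).as_matrix(); print(R[:,1])
```

```text
[[0.5695, 0.0474, 0.0305], [0.5756, 0.0471, 0.0305], [0.6271, 0.0448, 0.0305], [0.6024, 0.0631, 0.0305], [0.6022, 0.0587, 0.0305]]
[[0.5744, 0.047, 0.0225], [0.6229, 0.0448, 0.0225]]
handle left edge [[0.4969583  0.00418834 0.0745    ]]
shift [ 0.0176 -0.0117  0.0043] turn -0.0039 t 8.65
[ 9.99205881e-01 -3.98447721e-02 -4.46356094e-05]
```

Run:
```python
from h import *
go([.600,-.008,.122],-.038)
```

```text
shift [ 0.0159 -0.0102  0.0823] turn -0.0019 t 8.65
```

```bash
echo '[{"d":[0.008, -0.005, 0.02]}, {"d":[0.016, -0.01, 0.045]}, {"d":[0.016, -0.01, 0.065]}, {"d":[0.016, -0.01, 0.077]}, {"d":[0.016, -0.01, 0.082]}]' > m.json && python3 nudge.py m.json >/dev/null
echo '[{}, {}]' > m.json && python3 nudge.py m.json
python3 - <<'E'
from h import *
W=cam('wrist'); im=manip.snapshot('wrist'); cv2.imwrite('pics/w5.png',im[:,:,::-1]); np.savez('w5.npz',K=W[0],d=W[1],R=W[2],t=W[3])
go([.600,-.008,.122],-.038)
E
```

```text
t: 9.23
eef_pos: [0.6013, -0.0068, 0.1228]
orientation: [2.263, 2.178, 0.001]
contact_force: [0.8, -0.4, -2.6]
width: 0.0445
gripper_force: 52.3
shift [-0.0014 -0.0016  0.0013] turn -0.0001 t 9.28
```

View pics/w5.png

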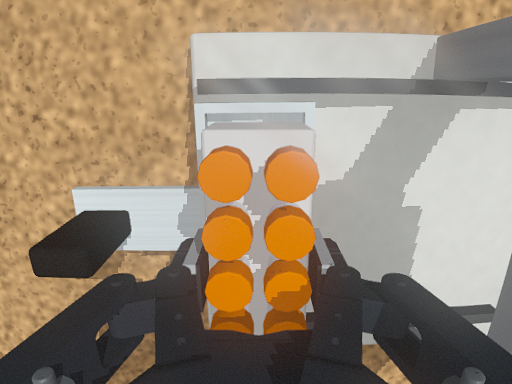

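The wrist picture shows the rack just above the nest. The nest's inner far wall is visible at rows 113-124, columns 206-304, and the block's end is at row 127, columns 202-315.

Run:
```python
from h import *
z=np.load('w5.npz'); W=tuple(z[k] for k in('K','d','R','t')); s=manip.get_state(); R=Ro.from_rotvec(s['orientation']).as_matrix()
g=cv2.imread('pics/w5.png').astype(int).mean(2)
print('row117',g[116:119,186:215].mean(0).astype(int).tolist(),'|',g[116:119,292:325].mean(0).astype(int).tolist())
print('row140',g[138:142,190:212].mean(0).astype(int).tolist(),'|',g[138:142,305:325].mean(0).astype(int).tolist())
print('cols',g[95:150,240:275].mean(1).astype(int).tolist())
b=s['eef_pos'][2]-.0845;print(b)
f=lambda px,h:[(R.T@(q-s['eef_pos'])).round(4).tolist()[:2] for q in plane(W,px,h)]
print('nest inner', f([(206,117),(304.5,117),(250,113),(250,103)],.0305)); print('rack end',f([(202,128),(315,128),(258,125)],b+.034))
```

```text
row117 [154, 154, 127, 115, 118, 119, 118, 118, 147, 211, 213, 212, 212, 212, 211, 211, 212, 214, 195, 147, 125, 157, 164, 164, 166, 168, 168, 169, 167] | [173, 174, 173, 174, 174, 172, 174, 174, 174, 174, 169, 155, 154, 201, 216, 214, 214, 213, 215, 215, 215, 215, 214, 213, 213, 212, 213, 213, 213, 213, 213, 213, 213]
row140 [131, 131, 128, 125, 120, 121, 194, 214, 212, 211, 213, 166, 186, 195, 204, 212, 209, 210, 210, 209, 210, 209] | [209, 209, 210, 209, 210, 210, 209, 206, 201, 192, 202, 211, 212, 212, 212, 212, 212, 213, 213, 212]
cols [173, 172, 173, 173, 173, 173, 173, 185, 213, 211, 210, 210, 210, 210, 210, 210, 210, 200, 173, 175, 175, 175, 175, 175, 177, 190, 195, 180, 171, 172, 172, 172, 172, 173, 186, 203, 208, 208, 208, 209, 209, 209, 209, 210, 210, 210, 210, 210, 210, 210, 210, 210, 210, 210, 209]
0.038756706106242766
nest inner [[0.0627, -0.0279], [0.0626, 0.0228], [0.0646, -0.0052], [0.0696, -0.0051]]
rack end [[0.0615, -0.0225], [0.0614, 0.0208], [0.0626, -0.001]]
```

```bash
echo '[{"d":[0, -0.002, 0]}, {"d":[0, -0.002, 0.003]}, {"d":[0, -0.002, 0.006]}, {"d":[0, -0.002, 0.009]}, {"d":[0, -0.002, 0.009]}]' > m.json && python3 nudge.py m.json 
echo '[{"d":[0, 0, 0.002]}, {"d":[0, 0, 0.003]}, {"d":[0, 0, 0.003]}]' > m.json && python3 nudge.py m.json | sed -n 2,4p
echo '[{"d":[0, 0, 0.002]}, {"d":[0, 0, 0.002]}]' > m.json && python3 nudge.py m.json| sed -n 2,4p
```

```text
t: 9.7
eef_pos: [0.5984, -0.0055, 0.1121]
orientation: [-2.261, -2.18, 0.001]
contact_force: [0.5, -0.3, -3.0]
width: 0.0448
gripper_force: 52.4
eef_pos: [0.5987, -0.0056, 0.1095]
orientation: [-2.262, -2.18, 0.001]
contact_force: [-0.3, 0.3, -2.6]
eef_pos: [0.5995, -0.0057, 0.1085]
orientation: [2.261, 2.179, 0.002]
contact_force: [1.5, -0.6, 0.2]
```

```bash
echo '[{"d":[0, 0, 0.001]}, {"d":[0, 0, 0.001]}]' > m.json && python3 nudge.py m.json| sed -n 2,4p
echo '[{}, {}, {}]' > m.json && python3 nudge.py m.json 0.064 | sed -n 2,5p
echo '[{"d":[0, 0, -0.01]}, {"d":[0, 0, -0.04]}, {"d":[0, 0, -0.08]}, {"d":[0, 0, -0.12]}, {"d":[0, 0, -0.15]}]' > m.json && python3 nudge.py m.json | sed -n 1,5p
echo '[{}, {}]' > m.json && python3 nudge.py m.json >/dev/null
python3 - <<'E'
from h import *
W=cam('wrist'); im=manip.snapshot('wrist'); np.savez('w6.npz',K=W[0],d=W[1],R=W[2],t=W[3]); sd=manip.snapshot('side')
cv2.imwrite('pics/w6raw.png',im[:,:,::-1])
a=cv2.resize(im[40:340,100:400],(400,400)); b=cv2.resize(sd[170:300,210:340],(400,400),interpolation=cv2.INTER_CUBIC)
cv2.imwrite('pics/w6.png',np.hstack([a,b])[:,:,::-1])
go([.5095,-.003,.26],np.pi/2-.037)
E
```

```text
eef_pos: [0.6001, -0.0058, 0.1084]
orientation: [2.261, 2.179, 0.004]
contact_force: [0.7, 0.4, 6.2]
eef_pos: [0.5988, -0.0057, 0.1069]
orientation: [-2.262, -2.18, 0.0]
contact_force: [-0.1, -0.2, 0.3]
width: 0.0639
t: 10.95
eef_pos: [0.5991, -0.0062, 0.2609]
orientation: [2.262, 2.178, 0.003]
contact_force: [1.0, 0.3, 0.3]
width: 0.0641
shift [-0.0008 -0.0889 -0.0036] turn -1.5706 t 11.22
```

View pics/w6.png

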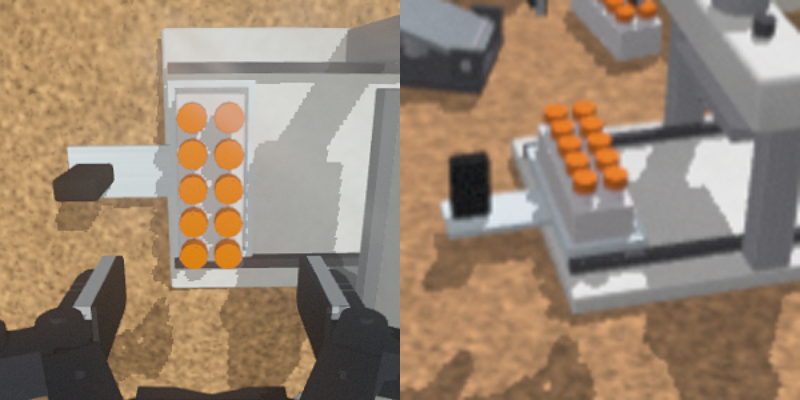

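The left half shows the rack seated squarely in the nest, inside the rim on all sides. The right half, the side view, shows it upright with its caps proud.

```bash
echo '[{"d":[0, -0.02, 0], "yaw":-0.12}, {"d":[0, -0.04, 0], "yaw":-0.24}, {"d":[0, -0.06, 0], "yaw":-0.36}, {"d":[0, -0.08, 0], "yaw":-0.48}, {"d":[0, -0.09, 0], "yaw":-0.6}]' > m.json && python3 nudge.py m.json 0.06 >/dev/null
echo '[{"yaw":-0.12}, {"yaw":-0.24}, {"yaw":-0.36}, {"yaw":-0.48}, {"yaw":-0.6}]' > m.json && python3 nudge.py m.json >/dev/null
echo '[{"yaw":-0.12}, {"yaw":-0.24}, {"yaw":-0.36}, {"yaw":-0.37}, {"yaw":-0.37}]' > m.json && python3 nudge.py m.json
python3 - <<'E'
from h import *
W=cam('wrist'); im=manip.snapshot('wrist'); cv2.imwrite('pics/w7.png',im[:,:,::-1])
g=(im.max(2)<100)[130:215,230:290]; b=blobs(g,100); print(b); ys,xs=np.where(g); 
n,l,st,ce=cv2.connectedComponentsWithStats(g.astype(np.uint8)); i=1+np.argmax(st[1:,4]); x,y,w,h=st[i,:4]; print(x+230,y+130,w,h)
print('far edge',plane(W,[[x+230+w/2,y+130+h-.5]],.0745))
go([.509,-.003,.1185],np.pi/2-.037)
E
```

```text
t: 12.47
eef_pos: [0.5083, -0.0023, 0.2557]
orientation: [-0.064, -3.138, 0.001]
contact_force: [-0.1, 1.0, 0.0]
width: 0.0599
gripper_force: 0.0
[([27.0, 51.3], 708)]
249 160 17 43
far edge [[ 0.52416823 -0.00259658  0.0745    ]]
shift [-0.0009 -0.0006  0.1374] turn -0.0048 t 12.52
```

```bash
echo '[{"d":[0, 0, 0.03]}, {"d":[0, 0, 0.07]}, {"d":[0, 0, 0.1]}, {"d":[0, 0, 0.125]}, {"d":[0, 0, 0.137]}]' > m.json && python3 nudge.py m.json >/dev/null
echo '[{}, {}, {}]' > m.json && python3 nudge.py m.json 0.03
echo '[{}, {}, {}, {}]' > m.json && python3 nudge.py m.json 0.0 40
```

```text
t: 13.18
eef_pos: [0.5095, -0.0024, 0.1208]
orientation: [0.062, 3.14, -0.0]
contact_force: [-0.0, -0.1, 0.9]
width: 0.0303
gripper_force: 0.0
t: 13.52
eef_pos: [0.5098, -0.0031, 0.1213]
orientation: [0.06, 3.138, -0.0]
contact_force: [-1.0, -4.3, 7.1]
width: 0.0153
gripper_force: 42.6
```

```bash
echo '[{"d":[-0.006, 0, 0]}, {"d":[-0.016, 0, 0]}, {"d":[-0.028, 0, 0]}, {"d":[-0.04, 0, 0]}, {"d":[-0.052, 0, 0]}]' > m.json && python3 nudge.py m.json | sed -n 2,4p
echo '[{"d":[-0.012, 0, 0]}, {"d":[-0.024, 0, 0]}, {"d":[-0.036, 0, 0]}, {"d":[-0.045, 0, 0]}, {"d":[-0.05, 0, 0]}]' > m.json && python3 nudge.py m.json | sed -n 2,4p
echo '[{"d":[-0.003, 0, 0]}, {"d":[-0.006, 0, 0]}, {"d":[-0.006, 0, 0]}]' > m.json && python3 nudge.py m.json | sed -n 2,4p
echo '[{"d":[-0.003, 0, 0]}, {"d":[-0.003, 0, 0]}]' > m.json && python3 nudge.py m.json | sed -n 2,4p
```

```text
eef_pos: [0.562, -0.0047, 0.1214]
orientation: [0.06, 3.139, 0.0]
contact_force: [-2.1, -1.9, 7.1]
eef_pos: [0.6125, -0.0062, 0.1214]
orientation: [0.059, 3.138, 0.0]
contact_force: [-1.6, -0.3, 7.4]
eef_pos: [0.6182, -0.0064, 0.1214]
orientation: [0.059, 3.138, 0.0]
contact_force: [0.5, -0.8, 4.5]
eef_pos: [0.621, -0.0064, 0.1214]
orientation: [0.059, 3.138, 0.0]
contact_force: [1.0, -1.2, 5.4]
```

```bash
for i in 1; do echo '[{"d":[-0.003, 0, 0]}, {"d":[-0.003, 0, 0]}]' > m.json && python3 nudge.py m.json | sed -n 2,4p
echo '[{"d":[-0.003, 0, 0]}, {"d":[-0.003, 0, 0]}]' > m.json && python3 nudge.py m.json | sed -n 2,4p
echo '[{"d":[-0.002, 0, 0]}, {"d":[-0.002, 0, 0]}]' > m.json && python3 nudge.py m.json | sed -n 2,4p; done
```

```text
eef_pos: [0.6235, -0.0065, 0.1214]
orientation: [0.059, 3.139, 0.001]
contact_force: [-3.1, -0.3, 8.2]
eef_pos: [0.6239, -0.0066, 0.1214]
orientation: [-0.059, -3.136, -0.002]
contact_force: [-18.1, -0.1, 20.1]
eef_pos: [0.6243, -0.0066, 0.1213]
orientation: [-0.059, -3.133, -0.003]
contact_force: [-26.0, 0.7, 28.2]
```

```bash
echo '[{}, {}, {}]' > m.json && python3 nudge.py m.json 0.05 | sed -n 2,5p
echo '[{"d":[0, 0, -0.02]}, {"d":[0, 0, -0.05]}, {"d":[0, 0, -0.09]}, {"d":[0, 0, -0.12]}, {"d":[0, 0, -0.14]}]' > m.json && python3 nudge.py m.json | sed -n 1,5p
python3 - <<'E'
from h import *
go([.47,.296,.26],np.radians(64.8))
E
```

```text
eef_pos: [0.628, -0.0064, 0.1202]
orientation: [0.059, 3.14, 0.001]
contact_force: [0.1, -0.1, -0.8]
width: 0.0494
t: 15.93
eef_pos: [0.6288, -0.007, 0.2638]
orientation: [0.06, 3.136, 0.0]
contact_force: [0.5, -0.3, 0.8]
width: 0.0505
shift [0.1702 0.2967 0.0032] turn 0.4018 t 15.93
```

```bash
echo '[{"d":[0.018, 0.031, 0], "yaw":0.05}, {"d":[0.036, 0.062, 0], "yaw":0.1}, {"d":[0.054, 0.094, 0], "yaw":0.15}, {"d":[0.072, 0.125, 0], "yaw":0.2}, {"d":[0.09, 0.156, 0], "yaw":0.25}]' > m.json && python3 nudge.py m.json 0.0 20 >/dev/null
echo '[{"yaw":0.1}, {"yaw":0.15}]' > m.json && python3 nudge.py m.json | sed -n 2,3p
python3 - <<'E'
from h import *
go([.47,.296,.24],np.radians(64.8))
E
```

```text
eef_pos: [0.5426, 0.1562, 0.2599]
orientation: [-0.681, -3.066, -0.002]
shift [0.1249 0.0959 0.0201] turn 0.0026 t 16.52
```

```bash
echo '[{"d":[0.03, 0.024, 0.005]}, {"d":[0.06, 0.048, 0.01]}, {"d":[0.09, 0.072, 0.015]}, {"d":[0.115, 0.09, 0.02]}, {"d":[0.125, 0.096, 0.02]}]' > m.json && python3 nudge.py m.json >/dev/null
echo '[{}, {}, {}]' > m.json && python3 nudge.py m.json | sed -n 1,6p
python3 - <<'E'
from h import *
W=cam('wrist'); im=manip.snapshot('wrist'); np.savez('w8.npz',K=W[0],d=W[1],R=W[2],t=W[3]); tp=manip.snapshot('top')
cv2.imwrite('pics/w8raw.png',im[:,:,::-1]); cv2.imwrite('pics/top8.png',tp[:,:,::-1])
cv2.imwrite('pics/w8.png',np.hstack([im[:,60:460],cv2.resize(tp[90:210,230:335],(336,384),interpolation=cv2.INTER_CUBIC)])[:,:,::-1])
go([.47,.296,.24],np.radians(64.8))
E
```

```text
t: 17.18
eef_pos: [0.4723, 0.291, 0.2402]
orientation: [0.685, 3.065, -0.0]
contact_force: [0.3, -0.2, 0.8]
width: 0.0002
gripper_force: 0.0
shift [0.0045 0.0038 0.0002] turn -0.0011 t 17.28
```

View pics/w8.png

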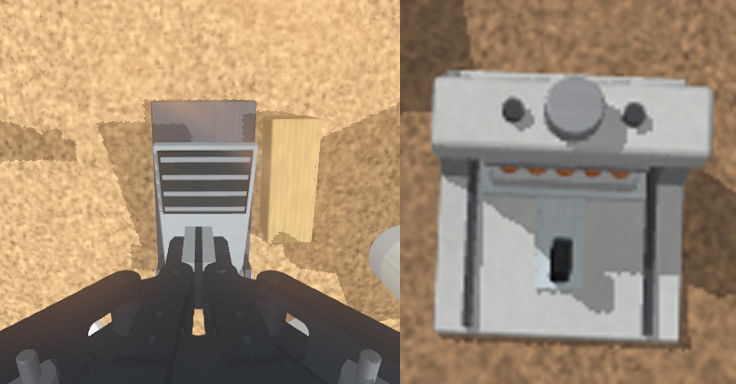

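The left half shows the pedal's front edge at row 144, columns 213-317 of the full picture, with the rubber tread centred at about (266,182) and the swab box to its right at columns 320-380. The right half, the top view, shows the tray home with the rack under the head.

Run:
```python
from h import *
z=np.load('w8.npz'); W=tuple(z[k] for k in('K','d','R','t')); T=cam('top')
tc=lambda x,y:[(x+.5)/4-.5+120,(y+.5)/4-.5+100]
c=plane(W,[(213.5,144),(317,144)],.0898); m=c.mean(0); e=c[1]-c[0]; print('tip',c.round(4).tolist(),m.round(4),np.linalg.norm(e),'edge deg',np.degrees(np.arctan2(e[1],e[0])))
a=np.radians(90)-np.arctan2(*np.array([e[1],e[0]])) if 0 else np.arctan2(e[1],e[0])-np.pi/2
if np.cos(a)<0:a+=np.pi
print('yaw',np.degrees(a),'pad',m[:2]+.0282*np.array([np.cos(a),np.sin(a)]))
print('tri tip', tri(W,(213.5,144),T,tc(196,580)),tri(W,(317,144),T,tc(90,527)))
print('tread bars',plane(W,[(222,151),(311,151)],.0875).round(4).tolist(),plane(W,[(224,214),(307,214)],.069).round(4).tolist())
print('base front',plane(W,[(211,101),(316,101)],.012).round(4).tolist())
```

```text
tip [[0.4234, 0.2796, 0.0898], [0.455, 0.3466, 0.0898]] [0.4392 0.3131 0.0898] 0.0740858497324648 edge deg 64.7089360917604
yaw -25.291063908239586 pad [0.4646758 0.3010168]
tri tip (array([0.42630351, 0.27631194, 0.07183509]), np.float64(0.0030382955479362787)) (array([0.4613151 , 0.34925642, 0.06040746]), np.float64(0.0010227114507814264))
tread bars [[0.4307, 0.2823, 0.0875], [0.4584, 0.3409, 0.0875]] [[0.4809, 0.256, 0.069], [0.5107, 0.3189, 0.069]]
base front [[0.3927, 0.2807, 0.012], [0.4346, 0.3695, 0.012]]
```

```bash
echo '[{"d":[0.006, 0.006, 0.02]}, {"d":[0.006, 0.006, 0.045]}, {"d":[0.006, 0.006, 0.065]}, {"d":[0.006, 0.006, 0.078]}, {"d":[0.006, 0.006, 0.08]}]' > m.json && python3 nudge.py m.json | sed -n 2,4p
echo '[{"d":[0.001, 0, 0.008]}, {"d":[0.003, 0, 0.015]}, {"d":[0.004, 0, 0.021]}, {"d":[0.005, 0, 0.027]}, {"d":[0.005, 0, 0.027]}]' > m.json && python3 nudge.py m.json | sed -n 2,4p
echo '[{"d":[0.001, 0, 0.005]}, {"d":[0.002, 0, 0.01]}, {"d":[0.003, 0, 0.015]}, {"d":[0.003, 0, 0.018]}, {"d":[0.003, 0, 0.018]}]' > m.json && python3 nudge.py m.json | sed -n 2,4p
```

```text
eef_pos: [0.4679, 0.2984, 0.1573]
orientation: [-0.685, -3.064, 0.006]
contact_force: [0.6, 0.0, 0.7]
eef_pos: [0.4637, 0.3027, 0.1326]
orientation: [0.682, 3.067, 0.001]
contact_force: [-1.2, -1.1, 5.4]
eef_pos: [0.4616, 0.304, 0.1157]
orientation: [0.682, 3.066, 0.002]
contact_force: [-1.5, -1.3, 5.9]
```

```bash
echo '[{"d":[0, 0, 0.003]}, {"d":[0, 0, 0.006]}, {"d":[0, 0, 0.006]}]' > m.json && python3 nudge.py m.json | sed -n 2,4p
echo '[{"d":[0, 0, 0.003]}, {"d":[0, 0, 0.004]}, {"d":[0, 0, 0.004]}]' > m.json && python3 nudge.py m.json | sed -n 2,4p
```

```text
eef_pos: [0.4612, 0.3042, 0.1098]
orientation: [0.682, 3.067, 0.002]
contact_force: [-2.5, -1.5, 6.9]
eef_pos: [0.4615, 0.3043, 0.109]
orientation: [-0.682, -3.066, -0.004]
contact_force: [-14.9, -9.0, 40.5]
```

```bash
echo '[{"d":[0, 0, -0.002]}, {"d":[0, 0, -0.002]}, {"d":[0, 0, -0.002]}, {"d":[0, 0, -0.002]}, {"d":[0, 0, -0.002]}]' > m.json && python3 nudge.py m.json | sed -n 1,4p
python3 - <<'E'
from h import *
b=manip.snapshot('side'); cv2.imwrite('pics/s9raw.png',b[:,:,::-1])
E
echo '[{}, {}, {}, {}]' > m.json && python3 nudge.py m.json | sed -n 1,4p
echo '[{"d":[-0.002, 0, -0.01]}, {"d":[-0.005, 0, -0.025]}, {"d":[-0.008, 0, -0.045]}, {"d":[-0.008, 0, -0.07]}, {"d":[-0.008, 0, -0.1]}]' > m.json && python3 nudge.py m.json | sed -n 1,4p
echo '[{"d":[0, 0, -0.04]}, {"d":[0, 0, -0.05]}, {"d":[0, 0, -0.05]}, {"d":[0, 0, -0.05]}]' > m.json && python3 nudge.py m.json | sed -n 1,4p
python3 - <<'E'
from h import *
b=manip.snapshot('side'); cv2.imwrite('pics/s10raw.png',b[:,:,::-1])
a=cv2.imread('pics/s9raw.png')[:,:,::-1]; f=lambda i:cv2.resize(i[140:270,170:370],(400,260),interpolation=cv2.INTER_CUBIC)
g=lambda i:cv2.resize(i[180:250,245:345],(400,280),interpolation=cv2.INTER_CUBIC)
cv2.imwrite('pics/s10.png',np.vstack([np.hstack([f(a),f(b)]),np.hstack([g(a),g(b)])])[:,:,::-1])
E
```

```text
t: 19.45
eef_pos: [0.4614, 0.3043, 0.1094]
orientation: [0.682, 3.067, 0.003]
contact_force: [-9.4, -5.3, 21.8]
t: 19.83
eef_pos: [0.4614, 0.3043, 0.1093]
orientation: [0.682, 3.067, 0.003]
contact_force: [-9.1, -4.2, 22.1]
t: 20.25
eef_pos: [0.468, 0.2999, 0.2072]
orientation: [-0.683, -3.066, 0.002]
contact_force: [-0.3, 0.6, -0.5]
t: 20.58
eef_pos: [0.4687, 0.3007, 0.2578]
orientation: [0.682, 3.065, 0.003]
contact_force: [-0.0, -0.7, -0.8]
```

View pics/s10.png

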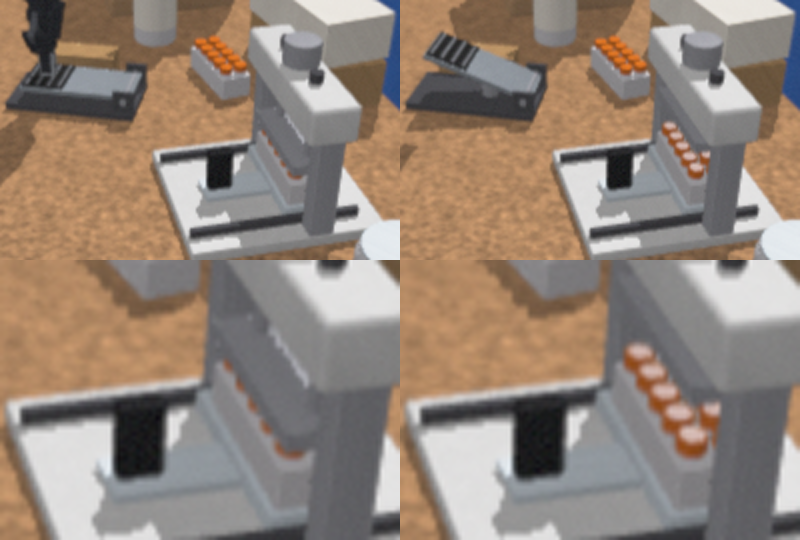

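The left half shows the pedal level and the platen down on the caps. The right half shows the pedal back up, the platen raised, and the rack upright in the home tray. I'll check the cap height numerically before handing in.

Run:
```python
from h import *
S=cam('side'); a=cv2.imread('pics/s10raw.png')[:,:,::-1]; o=cv2.imread('pics/side0.png')[:,:,::-1]
print('pedal diff',np.abs(a[175:200,175:245].astype(int)-o[175:200,175:245]).mean().round(2),'done rack diff',np.abs(a[155:190,262:298].astype(int)-o[155:190,262:298]).mean().round(2))
yaw=-.037; c=np.array([.6237+.0895,-.0066-.0033]); ex=np.array([np.cos(yaw),np.sin(yaw)]); ey=np.array([-ex[1],ex[0]])
for h in(.0775,.071): print(h,proj(S,[[*(c-.0112*ex+k*.0229*ey),h] for k in(2,1,0,-1,-2)]).round(1).tolist())
i=a.astype(int); m=(i[...,0]-i[...,2]>25)&(i[...,0]>175); m[:195]=0;m[230:]=0;m[:,:300]=0;m[:,325:]=0
b=blobs((i[195:240,298:330,0]>170)&(i[195:240,298:330,0]-i[195:240,298:330,2]>10),3); print([([e[0][0]+298,e[0][1]+195],e[1]) for e in b])
```

```text
pedal diff 2.33 done rack diff 2.83
0.0775 [[304.8, 200.1], [307.9, 205.0], [311.1, 210.0], [314.4, 215.2], [317.9, 220.6]]
0.071 [[304.6, 202.4], [307.7, 207.2], [310.9, 212.3], [314.2, 217.5], [317.7, 223.0]]
[([304.4, 202.7], 15), ([307.5, 207.3], 18), ([310.6, 212.4], 19), ([313.9, 217.6], 23), ([322.7, 216.9], 9), ([317.7, 223.2], 23)]
```

The cap tops match the seated height of 71 mm to within 0.3 px. The pedal is back where it rested.

```bash
python3 -c "
from station import manip
print(manip.finish_job())"
```

```text
the job is handed in; nothing more can be done
None
```

The job is handed in: the rack is upright in the press with the tray fully home, the press seated its caps (tops measured at the seated height), and the treadle, held at its stop for about 0.9 s, is back up.

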